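# Strap the cigar mould shut with its U-bolt

## Task

Take the wider of the two steel U-bolts out of its wooden block, pass its legs down either side of the round bar that sticks out of the hinged cigar mould and gently into both holes of the bracket plate below (the plate stands a little differently along the bar each time, so feel for the holes). Then, with the U-bolt, press the bar down until the mould is fully shut and the U-bolt sits home on the bar, and let go. Never push hard (stay well under 30 N), do not push on the mould or bracket with the gripper itself, and leave everything else on the table alone.

Things in the scene. Friction and masses are not known exactly. Their poses are not given: they have to be found in the camera images.
- ubolt: the wider steel U-bolt, about 0.18 kg. Origin midway between the leg tips, z up along the legs. Round legs 8 mm thick, round ends, at x = -22 and +22 mm, from z = 0 to the crown's underside at z = 60 mm. Crown 54 (x) x 10 (y) mm, z 60 to 72 mm. Starts upright, legs 30 mm deep in loose holes (12-13 mm) of its block; a 35 mm lift frees it.
- lug (a point): middle of the top of the wider U-bolt's flat grip lug (z = 90 mm of the U-bolt); lug 30 mm (x) x 10 mm (y), z 72 to 90 mm: pinch it and the crown across the 10 mm (y), fingertips no lower than z = 64 mm
- rack: fixed wooden block in which the wider U-bolt is parked, 100 x 50 x 40 mm, origin at the centre of its underside; holes at x = -22 and +22 mm. It swaps places with the small U-bolt's block
- press: the fixed wooden cigar mould and its bracket. Origin on the table under the bar, at the bracket's middle; y runs along the bar towards the mould (y 50 to 250 mm, 150 mm wide, 80 mm high), z up. With the U-bolt home its origin is at x = 0, z = 18 mm and its x axis lies along this x axis (either way round); legs reach well below the plate (free down to z = 8 mm)
- bar (a point): top of the bar when shut, 78 mm above the press's origin. The bar is round steel, 22 mm thick, at x = 0 of the press, sticking out of the hinged upper half from y = 50 to y = -65 mm
- bracket (a point): fixed point 50 mm above the press's origin, level with the plate's top. Steel plate under the bar, 84 (x) x 70 (y) x 6 mm, two through holes 11-12 mm wide at x = -22 and +22 mm (centres). The plate stands anywhere along the bar: the holes' y in the press is -15 to +15 mm, differs each time and is not measured. It is stiff (35 N to move): it stays where it is
- lid (a joint): hinge of the mould's upper half (rad), across the bar at y = 261, z = 52 mm of the press: 0 is shut, grows as it opens, starts at 0.035 to 0.055 (bar 9 to 15 mm high at the bracket). Stiff, stays where left; pressing the bar with 8 to 10 N at the bracket moves it, until it stops hard at 0
- small_ubolt: the narrower U-bolt, legs 30 mm apart, in its own block; leave alone
- jar: glass jar, 72 mm wide, 100 mm high; leave alone
- cup: white cup, 72 mm wide, 80 mm high; leave alone
- knife: round-ended flat leaf blade, 4 mm thick, lying; leave alone
- mallet: wooden mallet, lying; leave alone
- paste: small amber paste jar, 48 mm wide, 70 mm high; leave alone
- cigar0: brown cigar, 138 mm, in the tray; leave alone
- cigar1: brown cigar, 138 mm, in the tray; leave alone
Not all that is in view belongs to the job. What is shaped like the ubolt but green is not meant.

How it is judged:
By the outcome, as a careful person would: the job done as asked, in the order asked, and still so for the second after the job is handed in, with the robot touching nothing.
It also fails if it takes over 53 s, if anything falls off the work surface, if the arm or the gripper's body presses on something with over 40 N, if the wrist force passes 120 N, or if a joint passes its speed limit or range.

## Robot

A 6-joint arm with a two-finger parallel gripper is mounted at the origin on the work surface. World frame = base frame: x ahead of the robot, y to its left, z up, the work surface at z = 0. Lengths are in m, angles in rad, forces in N, time in s.
With the tool pointing down it reaches from about 0.3 to 0.775 m from the base axis. Payload 14.6 kg.
Tool frame: the origin (TCP) lies on the front face of the gripper's body, between the roots of the fingers; the fingertips stand 97 mm ahead of it and the grasp point (between the pads) lies r.pinch_z ahead of it (r.pinch_z is the distance from the TCP to the grasp point, in m); z points along the fingers, y is the line along which they close (so a half turn about z gives the same grasp; the last joint's range is limited). The gripper opens to 94 mm and grips with 3 to 60 N. Pads are 16 mm wide; open, the fingers measure 119 mm over their backs; the gripper's body (75 mm by 177 mm) begins 78 mm behind the grasp point.
Start: joints at [-1.297, 0.3, 1.521, -0, 1.321, -0.067], TCP at [0.184, -0.518, 0.303] pointing down, gripper open.
Joint ranges: [-3.03, 3.03], [-0.79, 2.21], [0.23, 2.52], [-1.04, 4.18], [0, 3.07], [-2.55, 2.55]. Speed limits (rad/s): [2.22, 2.22, 2.57, 3.14, 3.14, 3.14].

## Interface

Orientations are given as a unit quaternion [w, x, y, z].
In Python, from rig import r gives the robot as it stands.
- The arm moves only by the tool step_arm, never from a script. Its argument "steps" is a list of rows, each a list of 2 entries, a list of its own where there are three numbers: the shift along the tool's x, y, z in m, then the turn about the tool's z in degrees. In form: [[[tx, ty, tz], turn], ...]. A call has 1 to 10 rows; each row is the pose to reach, as a shift and turn from the pose commanded when the call began, along the tool's axes at that moment; what a row does not reach only later rows make up. A row lasts 1/8 s, in which the tool goes at most 62.5 mm and 10.7 degrees, less where a joint would pass 70% of its speed; a pose out of reach is approached as far as the arm can. A call with a gripper value outside its range is refused whole. "hand" is the finger opening in m, from 0 to 0.094, set as the call begins (left out, the last holds). The fingers move at their own pace and stop on an object; "squeeze" is the grip in N (left out, the last holds). Time passes only in rows, so rows that repeat a pose let the fingers close. It gives the time, the measured TCP pose, the force, the opening and the grip force at its end, in the units of the state.
- r.state(): the state, without advancing time (a new reading comes with each control period).
- r.read_camera(name): name is "side" or "top"; returns a dict with "img" (480x640x3 uint8, red, green, blue), "fx", "fy", "cx", "cy" (pixels), "rvec" (rotation vector, rad) and "tvec" (3), from world to camera coordinates, as OpenCV has them. Camera axes: x right, y down, z forward; pixel columns grow to the right and rows downward; lengths in m; the calibration is good to about 2 mm. A picture is of the moment at which its call begins. There is no depth.
- r.hand_in(): hands the job in; it is judged then, once.
The state is a dict: "t": time; "qpos": joint angles; "joint_velocities": joint speeds; "tau": joint torques, N m; "tool_pos": TCP position; "tool_rot": TCP orientation; "wrist_force": force on the tool from outside, world axes, zero at the start; "moment": the same for the moment, N m; "grip_width": opening from 0.0 (shut) to 1.0 (fully open); "gripper_force": force on a finger pad.
Only numpy, scipy, OpenCV 4.12 (cv2) and the standard library are available. Lean on these libraries where they do the work, as an engineer would, in place of code of your own. Each camera call takes 0.05 s, during which the arm holds its last target. There are 200 camera calls.

## Working session

There is one attempt and no reset: what is moved stays moved. The work goes in short steps, Python scripts to look and compute and a tool call to move; the robot and the scene stay as the last step left them, time stands still between calls to the robot, and variables do not carry over. Pictures are saved under pics/ and viewed, at most 10 in all, crops included, and the job is handed in when it is done.

Besides the shell and the picture viewer there is one more tool, called after "Call:" by a JSON object that holds its "method" and its "body", one argument or row to a line. step_arm: Moves the arm, as the interface text tells. Its arguments: {"type":"object","properties":{"steps":{"type":"array"},"hand":{"type":"number"},"squeeze":{"type":"number"}},"required":["steps"]}

```bash
mkdir -p pics
python3 - <<'E'
from rig import r
import cv2
for n in("top","side"):
    c=r.read_camera(n);cv2.imwrite(f"pics/{n}0.png",c["img"][:,:,::-1]);print(n,c["fx"],c["fy"],c["cx"],c["cy"],c["rvec"],c["tvec"])
print(r.state(),r.pinch_z)
E
```

```text
top 438.37366774227 438.37366774227 325.20245631072555 236.34545623286027 [ 2.20056528 -1.99002556  0.23079973] [-0.02979729  0.54878591  0.92470948]
side 467.8135180124062 467.8135180124062 315.53036571006453 232.28459477597906 [ 2.39830953 -0.4184645   0.14907971] [-0.5058553   0.21817911  1.0987357 ]
{'t': 0.1, 'qpos': array([-1.29661292e+00,  3.00383677e-01,  1.52154242e+00,  2.09731982e-05,
        1.32068484e+00, -6.66314051e-02]), 'joint_velocities': array([ 0.00084927, -0.00132544, -0.0013677 , -0.00122636, -0.00048769,
       -0.00050766]), 'tau': array([ 3.00133841e-03, -5.32642865e+01, -3.53282046e+01,  7.09149381e-02,
        2.35203240e-02, -5.43443230e-05]), 'tool_pos': array([ 0.18378597, -0.51823362,  0.30215058]), 'tool_rot': array([-5.07453210e-04,  9.85516073e-01,  1.69581281e-01, -4.26373927e-05]), 'wrist_force': array([-0.50560633, -1.14256423,  0.64005802]), 'moment': array([0.02886531, 0.00163168, 0.01443489]), 'gripper_force': 0.0, 'grip_width': 0.9998559196795954} 0.0784
```

View pics/top0.png

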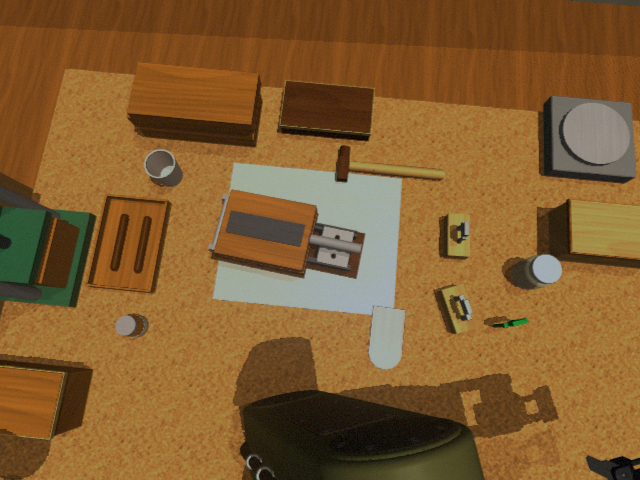

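View pics/side0.png

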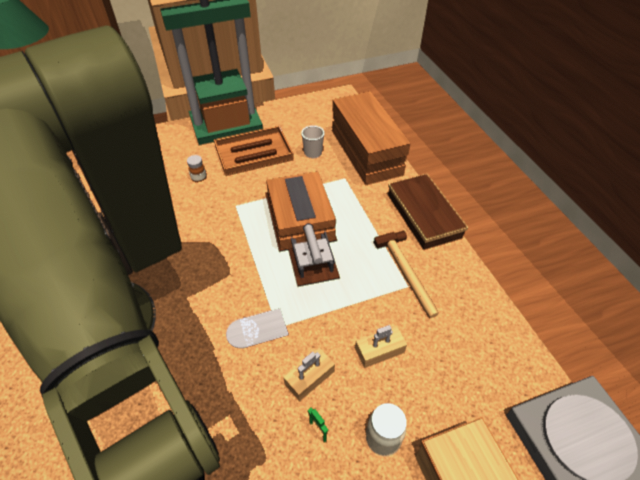

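The two blue-grey U-bolts stand at top (458,235) and (460,305), which are side (381,338) and (309,365). The green one at top (511,322) is a decoy. The lower one looks wider, so I'll check it in an enlarged crop.

Run:
```python
import cv2,numpy as np
t=cv2.imread("pics/top0.png");s=cv2.imread("pics/side0.png")
f=lambda im,x,y,w,h,k:cv2.resize(im[y:y+h,x:x+w],None,fx=k,fy=k,interpolation=cv2.INTER_CUBIC)
a=f(t,430,200,60,150,4) #240x600
b=f(s,275,310,140,100,4) #560x400
c=f(s,255,160,112,40,5)[:200,:560]
o=np.zeros((600,800,3),np.uint8);o[:,:240]=a;o[:400,240:]=b
d=f(t,200,180,187,67,3);d=f(t,205,180,170,100,2);o[400:600,240:580]=d
e=f(s,260,200,88,80,2.5);o[400:600,580:800]=e
cv2.imwrite("pics/crop1.png",o)
```

```text
(no output)
```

View pics/crop1.png

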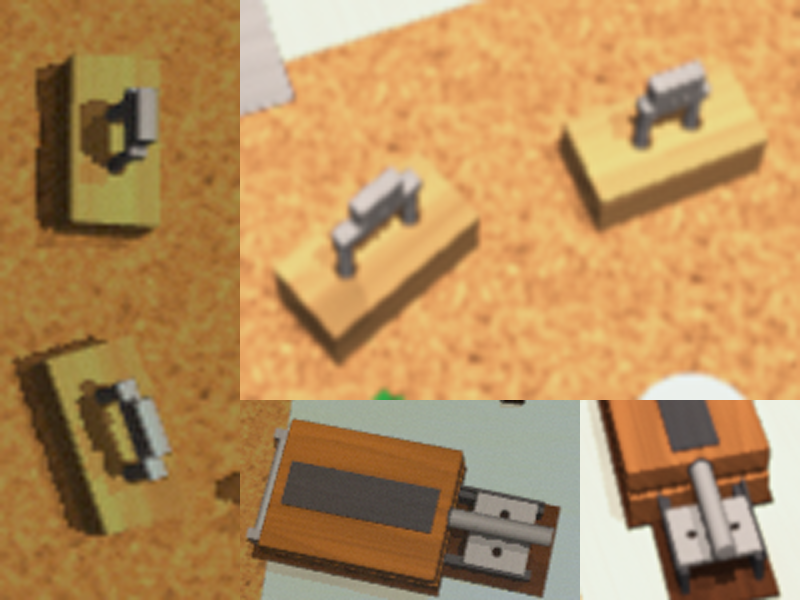

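The lower one (crop lower left, top image about (460,305)) clearly has the wider crown, with ends projecting past the lug. It is the target. The plate holes show at top (337,237) and (333.5,256), and at side (305,253.6) and (322,250).

```bash
cat > h.py <<'E'
import numpy as np,cv2
from rig import r
C={}
def cam(n,c=None):
    if c is None:c=r.read_camera(n)
    K=np.array([[c["fx"],0,c["cx"]],[0,c["fy"],c["cy"]],[0,0,1.]]);R=cv2.Rodrigues(np.array(c["rvec"],float))[0]
    C[n]=(K,R,np.array(c["tvec"],float),c["img"]);return c["img"]
def proj(n,P):
    K,R,t,_=C[n];p=(K@(R@np.atleast_2d(P).T+t[:,None])).T;return p[:,:2]/p[:,2:]
def back(n,uv,z):
    K,R,t,_=C[n];d=R.T@np.linalg.solve(K,[*uv,1.]);o=-R.T@t;return o+d*(z-o[2])/d[2]
def tri(a,b):
    A=[]
    for n,uv in(("top",a),("side",b)):
        K,R,t,_=C[n];P=K@np.c_[R,t];A+=[uv[0]*P[2]-P[0],uv[1]*P[2]-P[1]]
    v=np.linalg.svd(np.array(A))[2][-1];return v[:3]/v[3]
E
python3 - <<'E'
from h import *
cam("top");cam("side");np.set_printoptions(precision=4,suppress=True)
S=lambda x,y:(275+(x-240)/4,310+y/4);T=lambda x,y:(430+x/4,200+y/4)
T2=lambda x,y:(205+(x-240)/2,180+(y-400)/2);S2=lambda x,y:(260+(x-580)/2.5,200+(y-400)/2.5)
print("holes")
for a,b in((T2(504,514),S2(735,525)),(T2(497,552),S2(693,534))):
    print(tri(a,b),back("top",a,.05),back("side",b,.05))
print("bar end top", back("top",T2(550,528),.083),back("side",S2(724,549),.083),tri(T2(550,527),S2(724,548)))
print("lid corners",[tri(a,b) for a,b in((T2(464,452),S2(765,446)),(T2(440,580),S2(633,472)))])
print("block", [ (back("top",T(*a),.04)) for a in((50,362),(127,343),(103,533))],[back("side",S(*b),.04) for b in((275,270),(478,222),(413,160),(338,336))])
print("lug",[back("top",T(*a),.1) for a in((135,402),(148,398),(172,455),(158,460))],[back("side",S(*b),.1) for b in((350,208),(392,170),(404,178),(362,215))])
# enlarged, for picking
def en(n,x,y,w,h,k):
    return cv2.resize(C[n][3][y:y+h,x:x+w],None,fx=k,fy=k,interpolation=cv2.INTER_CUBIC)[:,:,::-1]
o=np.zeros((600,800,3),np.uint8)
o[:300,:400]=en("top",440,280,40,30,10);o[:300,400:]=en("side",290,345,40,30,10)
o[300:,:400]=en("top",310,220,60,45,400/60)[:300,:400];o[300:,400:]=en("side",285,225,60,45,400/60)[:300,:400]
cv2.imwrite("pics/crop2.png",o)
E
```

```text
holes
[ 0.554  -0.0014  0.048 ] [ 0.5531 -0.0013  0.05  ] [ 0.5538 -0.0029  0.05  ]
[0.5099 0.0023 0.0477] [0.5085 0.0024 0.05  ] [0.5103 0.0006 0.05  ]
bar end top [ 0.5348 -0.0528  0.083 ] [ 0.5245 -0.0515  0.083 ] [ 0.5294 -0.0521  0.0862]
lid corners [array([0.6067, 0.0497, 0.095 ]), array([0.4662, 0.0601, 0.0966])]
block [array([ 0.4566, -0.2484,  0.04  ]), array([ 0.4716, -0.2911,  0.04  ]), array([ 0.3658, -0.2812,  0.04  ])] [array([ 0.365 , -0.2862,  0.04  ]), array([ 0.4737, -0.2973,  0.04  ]), array([ 0.4535, -0.2522,  0.04  ]), array([ 0.3848, -0.3303,  0.04  ])]
lug [array([ 0.4323, -0.2781,  0.1   ]), array([ 0.4351, -0.2848,  0.1   ]), array([ 0.4068, -0.2981,  0.1   ]), array([ 0.4035, -0.2909,  0.1   ])] [array([ 0.405 , -0.2943,  0.1   ]), array([ 0.4314, -0.2821,  0.1   ]), array([ 0.4356, -0.2883,  0.1   ]), array([ 0.4094, -0.2998,  0.1   ])]
```

View pics/crop2.png

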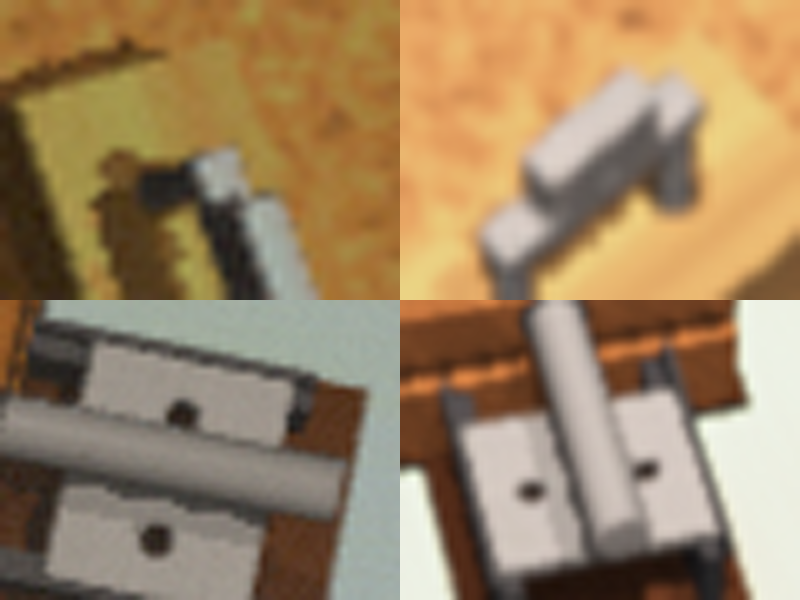

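The two holes triangulate to about (0.554,-0.001) and (0.510,0.002), so the bracket yaw is about -5°. The lug centre is about (0.420,-0.2895), yaw about 22°. Moving above it now.

Call:
{"method": "step_arm", "body": {
  "steps": [
    [[0.06, -0.027, 0.0], 0],
    [[0.12, -0.055, 0.0], 0],
    [[0.18, -0.082, 0.0], -2.5],
    [[0.24, -0.11, 0.02], -2.5],
    [[0.299, -0.1367, 0.04], -2.5],
    [[0.299, -0.1367, 0.06], -2.5],
    [[0.299, -0.1367, 0.06], -2.5],
    [[0.299, -0.1367, 0.06], -2.5]
  ],
  "hand": 0.06,
  "squeeze": 40
}}

```text
t: 1.2
tool_pos: [0.4196, -0.2903, 0.2435]
tool_rot: [0.0, 0.982, 0.191, 0.0]
wrist_force: [0.1, -0.1, -0.1]
grip_width: 0.635
gripper_force: 0.0
```

Call:
{"method": "step_arm", "body": {
  "steps": [
    [[0, 0, 0.03], 0],
    [[0, 0, 0.055], 0],
    [[0, 0, 0.071], 0],
    [[0, 0, 0.071], 0],
    [[0, 0, 0.071], 0]
  ]
}}

```text
t: 1.82
tool_pos: [0.4201, -0.2901, 0.1728]
tool_rot: [0.001, 0.982, 0.191, 0.001]
wrist_force: [0.6, -0.1, 0.2]
grip_width: 0.638
gripper_force: 0.0
```

Run:
```python
from h import *
cam("top");cam("side")
def en(n,x,y,w,h,k):
    return cv2.resize(C[n][3][y:y+h,x:x+w],None,fx=k,fy=k,interpolation=cv2.INTER_CUBIC)[:,:,::-1]
o=np.hstack([en("top",420,260,80,80,5),en("side",270,310,80,80,5)])
cv2.imwrite("pics/crop3.png",o)
print(r.state()["tool_pos"],r.state()["wrist_force"])
```

```text
[ 0.42018554 -0.2898914   0.17266163] [-0.26371381  0.47119132  0.30123735]
```

View pics/crop3.png

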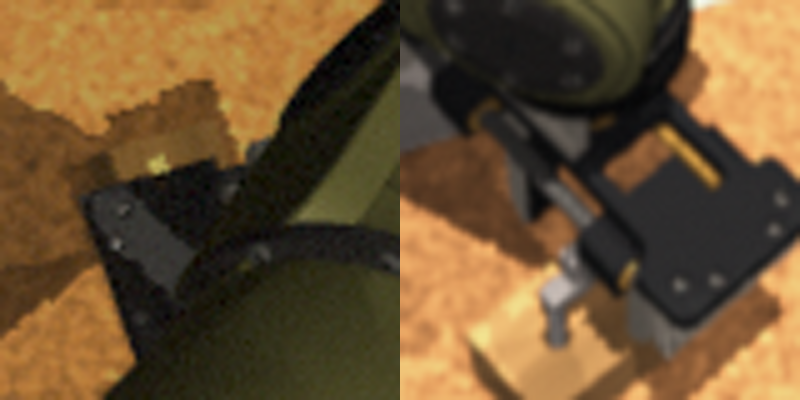

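The crop shows the crown end and its leg (side crop about (565,290)) between the open fingers, and the gripper body hides the rest. Closing now.

Call:
{"method": "step_arm", "body": {
  "steps": [
    [[0, 0, 0], 0],
    [[0, 0, 0], 0],
    [[0, 0, 0], 0],
    [[0, 0, 0], 0],
    [[0, 0, 0], 0],
    [[0, 0, 0], 0]
  ],
  "hand": 0.0,
  "squeeze": 40
}}

```text
t: 2.68
tool_pos: [0.42, -0.2896, 0.1717]
tool_rot: [0.0, 0.982, 0.191, 0.0]
wrist_force: [0.5, 0.1, 0.3]
grip_width: 0.104
gripper_force: 39.9
```

Call:
{"method": "step_arm", "body": {
  "steps": [
    [[0, 0, -0.01], 0],
    [[0, 0, -0.03], 0],
    [[0, 0, -0.06], 0],
    [[0, 0, -0.09], 0],
    [[0, 0, -0.108], 0],
    [[0, 0, -0.108], 0]
  ]
}}

```text
t: 3.42
tool_pos: [0.4201, -0.2897, 0.2811]
tool_rot: [0.001, 0.982, 0.191, 0.001]
wrist_force: [0.2, 1.0, -2.0]
grip_width: 0.104
gripper_force: 40.0
```

Call:
{"method": "step_arm", "body": {
  "steps": [
    [[0.02, -0.022, 0.0], 3],
    [[0.06, -0.063, 0.0], 8],
    [[0.1, -0.105, 0.0], 13],
    [[0.14, -0.148, 0.0], 18],
    [[0.18, -0.19, 0.0], 23],
    [[0.2, -0.213, 0.0], 26],
    [[0.2125, -0.2269, 0.0], 26.8],
    [[0.2125, -0.2269, 0.0], 26.8],
    [[0.2125, -0.2269, 0.0], 26.8]
  ]
}}

```text
t: 4.55
tool_pos: [0.5315, -0.0001, 0.2791]
tool_rot: [0.0, 0.999, -0.042, -0.0]
wrist_force: [0.0, 0.3, -1.5]
grip_width: 0.104
gripper_force: 40.0
```

Run:
```python
from h import *
cam("top");cam("side")
def en(n,x,y,w,h,k):
    return cv2.resize(C[n][3][y:y+h,x:x+w],None,fx=k,fy=k,interpolation=cv2.INTER_CUBIC)[:,:,::-1]
o=np.hstack([en("top",295,200,80,100,5),en("side",275,190,80,100,5)])
cv2.imwrite("pics/crop4.png",o)
s=r.state();print(s["tool_pos"],s["tool_rot"],s["wrist_force"],s["grip_width"])
```

```text
[ 5.31603947e-01 -3.22255268e-04  2.79456173e-01] [ 3.89798198e-05  9.99116861e-01 -4.20174667e-02 -1.72577091e-04] [ 0.81098755 -0.52912886 -1.82487804] 0.1046034428742519
```

View pics/crop4.png

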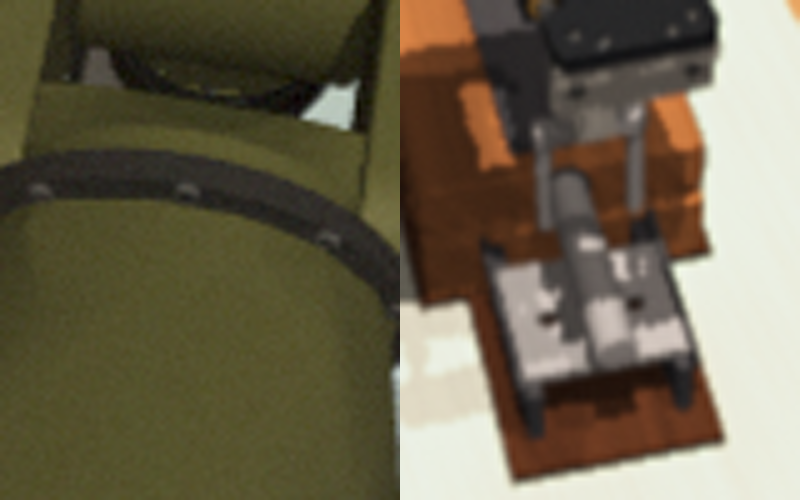

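Run:
```python
from h import *
np.set_printoptions(precision=4,suppress=True)
cam("top");cam("side")
S=lambda x,y:(275+(x-400)/5-.4,190+y/5-.4)
T=np.array([.5316,-.0003]);e=np.array([np.cos(-.084),np.sin(-.084)])
for s,p in((-1,(545,224)),(1,(635,204))):
    P=[*(T+s*.022*e),.1197]
    print("pred",proj("side",P),"meas",S(*p),"back",back("side",S(*p),.1197)[:2],"model",P[:2])
h=[(337.03,236.98),(332.8,255.58)];g=[(321.3,249.9),(304.1,253.3)]
for a,b in zip(h,g): print("hole",tri(a,b),back("top",a,.05)[:2],back("side",b,.05)[:2])
im=C["side"][3][190:290,275:355].astype(int)
# hole centroids in side now, dark pixels near
for (u,v) in g:
    u0,v0=int(round(u)),int(round(v));w=C["side"][3][v0-5:v0+6,u0-5:u0+6].astype(int).sum(2);print(w)
```

```text
pred [[304.2102 235.353 ]] meas (303.6, 234.4) back [0.5093 0.0049] model [np.float64(0.5096775703725247), np.float64(0.001545827518593098)]
pred [[321.9368 231.7281]] meas (321.6, 230.4) back [0.5542 0.0021] model [np.float64(0.5535224296274752), np.float64(-0.002145827518593098)]
hole [ 0.5529 -0.0014  0.0493] [ 0.5531 -0.0014] [ 0.5523 -0.002 ]
hole [0.509  0.0041 0.0479] [0.5093 0.0041] [0.508  0.0025]
[[272 301 439 518 478 354 316 350 318 300 301]
 [282 269 307 358 361 318 305 303 299 303 303]
 [282 266 252 279 302 309 304 302 300 302 303]
 [304 290 266 268 285 288 279 280 297 298 303]
 [395 394 362 309 246 208 193 224 284 300 303]
 [533 531 486 389 216 119 120 189 274 303 303]
 [581 567 523 418 238 147 153 216 288 302 302]
 [583 572 534 450 319 247 247 279 300 302 299]
 [579 578 547 487 381 304 299 312 306 301 315]
 [575 581 559 510 413 325 339 393 342 338 411]
 [572 584 565 526 444 376 448 522 464 458 545]]
[[501 503 508 536 535 446 387 406 282 207 196]
 [504 503 512 556 593 567 499 420 269 207 198]
 [522 509 506 530 586 593 520 340 221 205 200]
 [550 520 502 508 536 538 489 300 205 201 202]
 [550 521 493 451 394 337 314 229 198 202 202]
 [514 509 482 377 238 160 162 187 198 202 205]
 [500 503 485 388 261 194 241 322 246 202 203]
 [496 496 493 471 408 373 438 492 316 203 204]
 [496 498 497 496 487 487 537 527 322 200 199]
 [496 496 497 496 496 503 518 482 305 217 214]
 [493 495 495 497 496 499 502 477 371 327 329]]
```

Run:
```python
from h import *
np.set_printoptions(precision=4,suppress=True)
cam("top");cam("side")
k=400/60
T=lambda x,y:(310+(x+.5)/k-.5,220+(y-300+.5)/k-.5); S=lambda x,y:(285+(x-400+.5)/k-.5,225+(y-300+.5)/k-.5)
def ang(n,f,a,b,z,z2=None):
    p,q=back(n,f(*a),z)[:2],back(n,f(*b),z2 or z)[:2];d=q-p;print(n,p,q,(np.degrees(np.arctan2(d[1],d[0]))+45)%90-45)
ang("top",T,(10,398),(340,458),.083,.090)
ang("top",T,(10,457),(325,517),.083,.090)
ang("top",T,(95,338),(298,378),.05)
ang("top",T,(62,487),(45,572),.05)
ang("side",S,(460,425),(665,390),.05)
ang("side",S,(490,570),(715,535),.05)
ang("side",S,(465,430),(497,575),.05)
ang("side",S,(675,390),(722,530),.05)
T2=lambda x,y:(205+(x-240+.5)/2-.5,180+(y-400+.5)/2-.5)
ang("top",T2,(296,420),(464,452),.094,.090)
ang("top",T2,(464,452),(442,580),.09)
```

```text
top [0.5458 0.0564] [ 0.535  -0.0535] -5.614996867768198
top [0.526  0.0543] [ 0.515  -0.0502] -6.020053196958244
top [0.5775 0.0314] [ 0.5705 -0.0394] -5.71636678988736
top [0.5243 0.0373] [0.4946 0.04  ] -5.181021000926904
side [0.4932 0.0423] [0.573 0.032] -7.362765512007748
side [ 0.4822 -0.0273] [ 0.566  -0.0404] -8.874269903958385
side [0.4942 0.0393] [ 0.4839 -0.0304] -8.372203052204569
side [0.5767 0.0307] [ 0.5692 -0.0391] -6.082637393746765
top [0.6272 0.2407] [0.6103 0.0505] -5.0832925260470745
top [0.6103 0.0505] [0.4652 0.0591] -3.383463877657988
```

Call:
{"method": "step_arm", "body": {
  "steps": [
    [[-0.0011, -0.001, 0.0], 1.2],
    [[-0.0011, -0.001, 0.01], 1.2],
    [[-0.0011, -0.001, 0.025], 1.2],
    [[-0.0011, -0.001, 0.04], 1.2],
    [[-0.0011, -0.001, 0.052], 1.2],
    [[-0.0011, -0.001, 0.06], 1.2],
    [[-0.0011, -0.001, 0.06], 1.2],
    [[-0.0011, -0.001, 0.06], 1.2]
  ]
}}

```text
t: 5.85
tool_pos: [0.531, 0.0015, 0.2201]
tool_rot: [-0.0, 0.999, -0.052, 0.0]
wrist_force: [-0.1, -1.2, -3.0]
grip_width: 0.107
gripper_force: 40.0
```

Run:
```python
from h import *
cam("side")
def en(n,x,y,w,h,k):
    return cv2.resize(C[n][3][y:y+h,x:x+w],None,fx=k,fy=k,interpolation=cv2.INTER_CUBIC)[:,:,::-1]
cv2.imwrite("pics/crop5.png",en("side",285,205,60,60,10))
s=r.state();print(s["tool_pos"],s["tool_rot"],s["wrist_force"],s["grip_width"])
```

```text
[0.53100913 0.001523   0.22013387] [ 6.89591397e-06  9.98641556e-01 -5.21042982e-02  4.28668166e-04] [-0.74168629  0.50609426 -1.78793305] 0.09923906156025987
```

View pics/crop5.png

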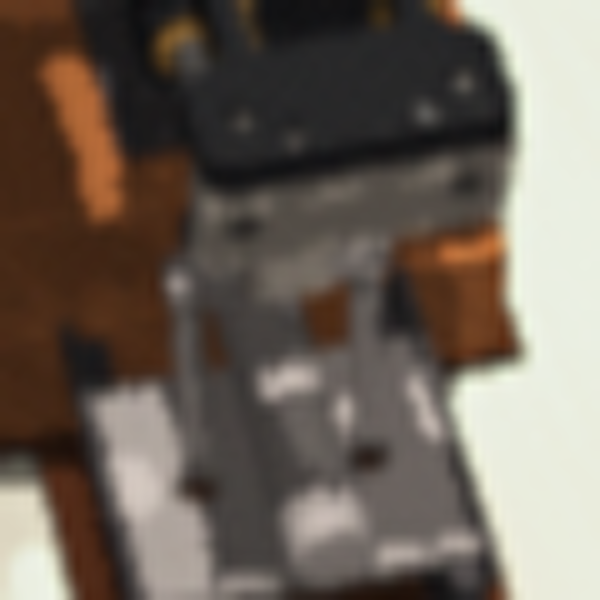

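The legs end just above and in line with both holes (leg ends (195,475) and (368,440), holes (200,488) and (370,456)). Lowering gently.

Call:
{"method": "step_arm", "body": {
  "steps": [
    [[0, 0, 0.003], 0],
    [[0, 0, 0.006], 0],
    [[0, 0, 0.008], 0],
    [[0, 0, 0.009], 0],
    [[0, 0, 0.0095], 0],
    [[0, 0, 0.01], 0],
    [[0, 0, 0.01], 0]
  ]
}}

```text
t: 6.78
tool_pos: [0.5309, 0.0014, 0.2097]
tool_rot: [0.0, 0.999, -0.052, 0.0]
wrist_force: [0.6, -1.7, -1.1]
grip_width: 0.103
gripper_force: 39.9
```

Call:
{"method": "step_arm", "body": {
  "steps": [
    [[0, 0, 0.001], 0],
    [[0, 0, 0.002], 0],
    [[0, 0, 0.003], 0],
    [[0, 0, 0.003], 0]
  ]
}}

```text
t: 7.28
tool_pos: [0.5308, 0.0011, 0.2065]
tool_rot: [0.0, 0.999, -0.052, 0.0]
wrist_force: [0.1, -6.5, -0.8]
grip_width: 0.105
gripper_force: 39.9
```

The legs are entering, with a push toward -y of about 6 N. I'll yield 1 mm that way.

Call:
{"method": "step_arm", "body": {
  "steps": [
    [[0, 0.0005, 0], 0],
    [[0, 0.001, 0], 0],
    [[0, 0.001, 0], 0],
    [[0, 0.001, 0], 0]
  ]
}}

```text
t: 7.78
tool_pos: [0.5307, 0.0006, 0.2065]
tool_rot: [-0.0, 0.999, -0.052, -0.0]
wrist_force: [1.2, -3.0, -2.5]
grip_width: 0.101
gripper_force: 39.9
```

Call:
{"method": "step_arm", "body": {
  "steps": [
    [[0, 0.0005, 0], 0],
    [[0, 0.001, 0], 0],
    [[0, 0.001, 0.001], 0],
    [[0, 0.001, 0.002], 0],
    [[0, 0.001, 0.003], 0],
    [[0, 0.001, 0.003], 0]
  ]
}}

```text
t: 8.52
tool_pos: [0.5306, -0.0004, 0.2035]
tool_rot: [-0.0, 0.999, -0.052, -0.0]
wrist_force: [-0.2, -0.5, -1.3]
grip_width: 0.105
gripper_force: 40.0
```

The legs are free inside the holes. Continuing down to the bar.

Call:
{"method": "step_arm", "body": {
  "steps": [
    [[0, 0, 0.002], 0],
    [[0, 0, 0.004], 0],
    [[0, 0, 0.006], 0],
    [[0, 0, 0.008], 0],
    [[0, 0, 0.009], 0],
    [[0, 0, 0.01], 0],
    [[0, 0, 0.01], 0]
  ]
}}

```text
t: 9.4
tool_pos: [0.5307, -0.0004, 0.1939]
tool_rot: [0.0, 0.999, -0.052, 0.0]
wrist_force: [-0.6, -0.5, 1.9]
grip_width: 0.104
gripper_force: 39.9
```

Call:
{"method": "step_arm", "body": {
  "steps": [
    [[0, 0, 0.0008], 0],
    [[0, 0, 0.0016], 0],
    [[0, 0, 0.0024], 0],
    [[0, 0, 0.0032], 0],
    [[0, 0, 0.004], 0],
    [[0, 0, 0.0048], 0],
    [[0, 0, 0.0056], 0],
    [[0, 0, 0.0064], 0]
  ]
}}

```text
t: 10.4
tool_pos: [0.5309, -0.0008, 0.1878]
tool_rot: [0.0, 0.999, -0.052, 0.001]
wrist_force: [-1.7, -4.0, 5.9]
grip_width: 0.107
gripper_force: 39.9
```

Call:
{"method": "step_arm", "body": {
  "steps": [
    [[0, 0.0003, 0.0008], 0],
    [[0, 0.0005, 0.0016], 0],
    [[0, 0.0005, 0.0024], 0],
    [[0, 0.0005, 0.0032], 0],
    [[0, 0.0005, 0.004], 0],
    [[0, 0.0005, 0.0048], 0]
  ]
}}

```text
t: 11.15
tool_pos: [0.5308, -0.0013, 0.1831]
tool_rot: [0.0, 0.999, -0.052, 0.001]
wrist_force: [-2.8, -3.4, 6.3]
grip_width: 0.104
gripper_force: 39.9
```

Call:
{"method": "step_arm", "body": {
  "steps": [
    [[0, 0.0003, 0.0006], 0],
    [[0, 0.0003, 0.0012], 0],
    [[0, 0.0003, 0.0018], 0],
    [[0, 0.0003, 0.0024], 0],
    [[0, 0.0003, 0.0024], 0]
  ]
}}

```text
t: 11.78
tool_pos: [0.5308, -0.0016, 0.1806]
tool_rot: [0.0, 0.999, -0.052, 0.001]
wrist_force: [-1.8, -4.5, 5.3]
grip_width: 0.102
gripper_force: 39.9
```

Call:
{"method": "step_arm", "body": {
  "steps": [
    [[0, 0, 0.0004], 0],
    [[0, 0, 0.0008], 0],
    [[0, 0, 0.0008], 0]
  ]
}}

```text
t: 12.15
tool_pos: [0.5308, -0.0016, 0.1798]
tool_rot: [0.0, 0.999, -0.052, 0.001]
wrist_force: [-1.2, -4.1, 5.6]
grip_width: 0.104
gripper_force: 39.9
```

Call:
{"method": "step_arm", "body": {
  "steps": [
    [[0, 0, 0.0004], 0],
    [[0, 0, 0.0008], 0],
    [[0, 0, 0.0008], 0]
  ]
}}

```text
t: 12.52
tool_pos: [0.5309, -0.0017, 0.1795]
tool_rot: [0.0, 0.999, -0.052, 0.001]
wrist_force: [-4.1, -3.8, 10.2]
grip_width: 0.103
gripper_force: 39.9
```

Call:
{"method": "step_arm", "body": {
  "steps": [
    [[0, 0, 0.0003], 0],
    [[0, 0, 0.0006], 0],
    [[0, 0, 0.0006], 0]
  ]
}}

```text
t: 12.9
tool_pos: [0.5309, -0.0017, 0.1794]
tool_rot: [0.0, 0.999, -0.052, 0.001]
wrist_force: [-5.8, -3.4, 16.6]
grip_width: 0.104
gripper_force: 39.9
```

It has reached the hard stop at z≈0.1794. Easing the pressure, releasing, and retreating.

Call:
{"method": "step_arm", "body": {
  "steps": [
    [[0, 0, -0.0006], 0],
    [[0, 0, -0.0009], 0],
    [[0, 0, -0.0009], 0]
  ]
}}

```text
t: 13.28
tool_pos: [0.5308, -0.0017, 0.1795]
tool_rot: [0.0, 0.999, -0.052, 0.001]
wrist_force: [-3.0, -3.2, 8.1]
grip_width: 0.105
gripper_force: 39.9
```

Call:
{"method": "step_arm", "body": {
  "steps": [
    [[0, 0, 0], 0],
    [[0, 0, 0], 0],
    [[0, 0, 0], 0],
    [[0, 0, 0], 0]
  ],
  "hand": 0.03
}}

```text
t: 13.78
tool_pos: [0.5305, -0.0012, 0.1786]
tool_rot: [-0.0, 0.999, -0.052, -0.0]
wrist_force: [0.4, -0.2, 0.5]
grip_width: 0.322
gripper_force: 0.0
```

Call:
{"method": "step_arm", "body": {
  "steps": [
    [[0, 0, -0.01], 0],
    [[0, 0, -0.03], 0],
    [[0, 0, -0.06], 0],
    [[0, 0.05, -0.11], 0],
    [[0, 0.11, -0.13], 0],
    [[0, 0.17, -0.13], 0],
    [[0, 0.22, -0.13], 0],
    [[0, 0.22, -0.13], 0],
    [[0, 0.22, -0.13], 0]
  ]
}}

```text
t: 14.9
tool_pos: [0.5076, -0.2197, 0.3091]
tool_rot: [-0.0, 0.999, -0.052, 0.0]
wrist_force: [-0.1, 0.6, -0.8]
grip_width: 0.322
gripper_force: 0.0
```

Run:
```python
from h import *
np.set_printoptions(precision=4,suppress=True)
cam("top");cam("side")
def en(n,x,y,w,h,k):
    return cv2.resize(C[n][3][y:y+h,x:x+w],None,fx=k,fy=k,interpolation=cv2.INTER_CUBIC)[:,:,::-1]
cv2.imwrite("pics/crop6.png",np.hstack([en("top",295,200,80,100,5),en("side",275,190,80,100,5)]))
s=r.state();print(s["t"],s["tool_pos"],s["wrist_force"],s["grip_width"])
e=np.array([np.cos(-.105),np.sin(-.105)]);o=np.array([.5308,-.0016])
for a in(-.015,.015):
  for n in("top","side"): print(n,proj(n,[*(o+a*e),.108]))
```

```text
15.0 [ 0.5079 -0.219   0.3091] [ 0.0617  0.2845 -0.3347] 0.3195353277679778
top [[335.5698 247.7771]]
side [[306.9673 238.2985]]
top [[338.3392 234.3776]]
side [[319.0331 236.021 ]]
```

View pics/crop6.png

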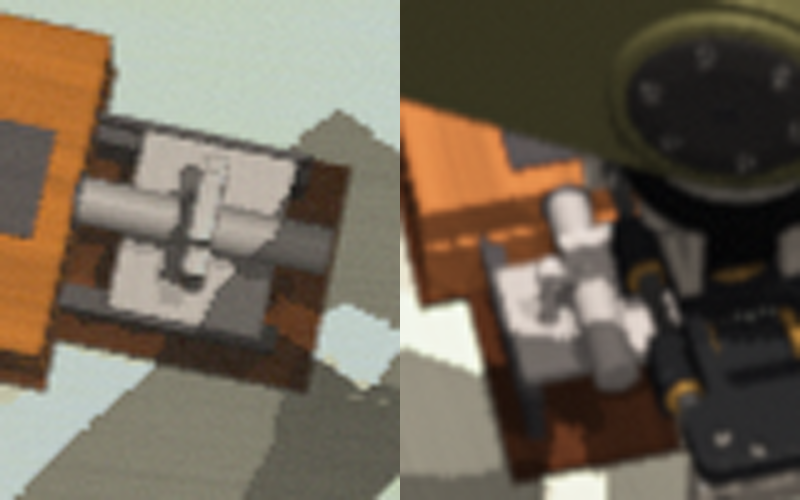

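The pictures show the U-bolt standing on the bar at top crop (205,200), with its legs in both holes. The mould is closed and the arm is clear.

```bash
python3 -c "
from rig import r
print(r.hand_in())"
```

```text
the job is handed in; nothing more can be done
None
```

I put the wider U-bolt's legs through both bracket holes, pressed the bar down to its hard stop with at most about 18 N, released it, backed the arm off, and handed the job in at about 15 s; the hand-in gave no verdict.

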